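# Dial a hose bay on the thumbwheel selector

## Robot

A 6-joint arm with a two-finger parallel gripper is mounted at the origin on the work surface. World frame = base frame: x ahead of the robot, y to its left, z up, the work surface at z = 0. Lengths are in m, angles in rad, forces in N, time in s.
With the tool pointing down it reaches from about 0.375 to 0.9 m from the base axis. Payload 3.1 kg.
Tool frame: the origin (TCP) lies at the very end of the fingers, on their centre line; the grasp point (between the pads) lies 19 mm behind it; z points along the fingers, y is the direction in which the jaws open and shut (so a half turn about z gives the same grasp; the last joint's range is limited). The gripper opens to 87 mm and grips with 3 to 60 N. Pads are 19 mm wide; open, the fingers measure 117 mm over their backs; the gripper's body (75 mm by 190 mm) begins 51 mm behind the grasp point.
Start: joints at [-0.178, 0.527, 1.433, -0, 1.181, -0.178], TCP at [0.625, 0, 0.201] pointing down, gripper open.
Joint ranges: [-3.08, 3.08], [-0.75, 2.2], [0.22, 2.44], [-1.43, 4.57], [0, 2.65], [-2.85, 2.85]. Speed limits (rad/s): [2.79, 2.79, 3.14, 3.14, 3.14, 3.14].

## Interface

Orientations are given as a unit quaternion [x, y, z, w].
In Python, from rig import robot gives the robot as it stands.
- The arm moves only by the tool arm_command, never from a script. Its argument "targets" is a list of rows, each a list of 5 numbers: the shift along the tool's x, y, z in cm, then the turn about the tool's z in rad, then the finger opening in cm, from 0 to 8.7. In form: [[dx, dy, dz, spin, hand], ...]. A call has 1 to 5 rows; each row is the pose to reach, as a shift and turn from the pose commanded when the call began, along the tool's axes at that moment; what a row does not reach only later rows make up. A row lasts 1/8 s, in which the tool goes at most 62.5 mm and 10.7 degrees, less where a joint would pass 70% of its speed; a pose out of reach is approached as far as the arm can. A call with a gripper value outside its range is refused whole. The fingers move at their own pace and stop on an object; "newtons" is the grip in N (left out, the last holds). Time passes only in rows, so rows that repeat a pose let the fingers close. It gives the time, the measured TCP pose, the force and the opening at its end, in the units of the state.
- robot.get_obs(): the state, without advancing time (a new reading comes with each control period).
- robot.camera(name): name is "scene" or "side" or "wrist"; returns (picture, depth): 400x640x3 uint8, red, green, blue; 400x640 float32, m along the optical axis (not along the pixel's ray), 0 where there is no reading.
- robot.camera_model(name): a dict with "mtx" (3x3 intrinsics, pixels), "k1" (the pictures are not rectified: a ray, as slopes to the right and down, at radius r is drawn at 1 + k1 r^2 times it, then the intrinsics apply), "extrinsics" (4x4, takes a point from world to camera coordinates). Camera axes: x right, y up, looking along -z (the intrinsics and any distortion apply to the point x, -y, -z); pixel columns grow to the right and rows downward; lengths in m; the calibration is good to about 2 mm. A picture is of the moment at which its call begins: read the wrist's pose just before it. camera_model takes no time and is no camera call; for the wrist camera it gives the pose at the moment of the call.
- robot.hand_in(): hands the job in, once; it reports no verdict.
The state is a dict: "time": time; "q": joint angles; "joint_velocities": joint speeds; "joint_torque": joint torques, N m; "position": TCP position; "tool_rot": TCP orientation; "ft_force": force on the tool from outside, world axes, zero at the start; "moment": the same for the moment, N m; "grip_width": finger opening in m.
Only numpy, scipy, OpenCV 4.12 (cv2) and the standard library are available. Lean on these libraries where they do the work, as an engineer would, in place of code of your own. Each camera call takes 0.05 s, during which the arm holds its last target.

## Task

In the hose store, dial bay 3-6-4 on the grey selector console: left wheel 3, middle 6, right 4 as seen from the robot, each digit's dots facing straight up, centred between the red index lines. Turn the wheels with a light touch, never bearing on one with more than 20 N, and only when all three digits stand right press the green call button gently fully down and let it come up. Leave the other things where they are.

Things in the scene. Friction and masses are not known exactly. Their poses are not given: they have to be found in the camera images.
- console: grey selector console, fixed: a box 200 (x) by 300 (y) by 84 mm high; origin centre of underside, z up, x away from the robot, y along the wheels' common axle, to the left seen from the robot. Three black rubber wheels (60 mm across, 24 mm wide, 36 mm apart) stand side by side in its top, rims 22 to 34 mm above the deck; too close together to be pinched
- index (a point): middle of the bank at the wheel tops' intended height, console (0, 35, 112) mm. Aluminium dividers 5 mm thick, 60 mm long, tops 14 mm lower still, stand 18 mm to either side of each wheel's middle; red lines on them mark the axle line. Yellow lines part each rim into ten 36 degree fields with 0 to 9 white dots; the digit set is the field facing straight up
- wheel_left (a joint): turn of the left selector wheel, rad: 0.6283 per digit, digit d is exactly at the index at d x 0.6283. Dragging the top of its rim away from the robot (console +x) raises it, towards the robot lowers it. Stops at -0.3 and 5.95 (it does not pass between 9 and 0)
- wheel_left_axle (a point): where the left wheel's axle should be by the drawing, 82 mm above the console's underside, at console (0, 71) mm, axes as the console's. The wheel is carelessly shimmed: it really sits up to 6 mm higher or lower, so its rim's top lies 24 to 36 mm above this point, and must be found by touch. Its rubber rim grips a finger (friction about 1); axles give 1.25 mm at 10 N
- wheel_middle (a joint): turn of the middle selector wheel, rad: 0.6283 per digit, digit d is exactly at the index at d x 0.6283. Dragging the top of its rim away from the robot (console +x) raises it, towards the robot lowers it. Stops at -0.3 and 5.95 (it does not pass between 9 and 0)
- wheel_middle_axle (a point): where the middle wheel's axle should be by the drawing, 82 mm above the console's underside, at console (0, 35) mm, axes as the console's. The wheel is carelessly shimmed: it really sits up to 6 mm higher or lower, so its rim's top lies 24 to 36 mm above this point, and must be found by touch. All wheels are braked, without clicks: some 4 N along the rim turns one; it stays where left
- wheel_right (a joint): turn of the right selector wheel, rad: 0.6283 per digit, digit d is exactly at the index at d x 0.6283. Dragging the top of its rim away from the robot (console +x) raises it, towards the robot lowers it. Stops at -0.3 and 5.95 (it does not pass between 9 and 0)
- wheel_right_axle (a point): where the right wheel's axle should be by the drawing, 82 mm above the console's underside, at console (0, -1) mm, axes as the console's. The wheel is carelessly shimmed: it really sits up to 6 mm higher or lower, so its rim's top lies 24 to 36 mm above this point, and must be found by touch. A closed fingertip laid on top with some 10 N and dragged across turns it, but may slip
- call (a joint): travel of the round green call button in m: 0 up, 0.006 fully down; spring, 5 N fully down
- call_top (a point): centre of the top face of the green call button (36 mm across), at the right of the wheels, console (0, -100) mm; it is pressed straight down and springs back
- coupling_blue: loose hose coupling: aluminium disc 72 mm across with two side lugs (86 mm over the lugs), blue band, black top, 62 mm high; origin centre of underside
- coupling_yellow: loose hose coupling: as the blue one but 62 mm across (76 mm over the lugs), yellow band; 62 mm high; origin centre of underside
- gasket: loose orange ring, 48 mm outside, 6 mm high, lying on the console's deck about 68 mm beyond the wheel axle line, 80 mm left of the middle wheel; origin centre of underside
- spanner: loose flat steel coupling spanner with blue grip, about 235 mm long, 10 mm high; origin at its middle, underside
- nozzle: loose dark standing nozzle, 68 mm across, 150 mm high; origin centre of underside
- mug: loose white mug, 80 mm across, 90 mm high; origin centre of underside

How it is judged:
On the way, in this order (a step that is already met when the one before it is completed fails the run):
1. all three wheels stand at 3, 6 and 4 (value of joint wheel_left between 1.745 and 2.025 rad and value of joint wheel_middle between 3.63 and 3.91 rad and value of joint wheel_right between 2.373 and 2.653 rad and velocity of joint wheel_left between -0.05 and 0.05 rad/s and velocity of joint wheel_middle between -0.05 and 0.05 rad/s and velocity of joint wheel_right between -0.05 and 0.05 rad/s), for 0.2 s.
2. the call button is pressed down while the wheels stand right (value of joint wheel_left between 1.745 and 2.025 rad and value of joint wheel_middle between 3.63 and 3.91 rad and value of joint wheel_right between 2.373 and 2.653 rad and value of joint call above 0.0048 m), for 0.05 s.
At the end, for the whole second after the job is handed in: the wheels rest at 3, 6 and 4 (each within 0.14 rad, about 8 degrees, of its digit), the call button has been pressed to at least 4.8 mm once they stood so and is up again (under 1 mm), and each bystander is within 20 mm of where it began (all of step 1 and value of joint call below 0.001 m and distance of each of coupling_blue, coupling_yellow, gasket, spanner, nozzle, mug from where it was at the start of the episode below 0.02 m); the robot touches nothing.
It fails at once if a wheel is pressed with more than 20 N (contact force between any of wheel_left, wheel_middle, wheel_right and anything else above 20 N).
It fails at once if the call button is pressed (more than 2.5 mm) while a wheel is off its digit (value of joint call above 0.0025 m and not (value of joint wheel_left between 1.745 and 2.025 rad and value of joint wheel_middle between 3.63 and 3.91 rad and value of joint wheel_right between 2.373 and 2.653 rad)).
It fails at once if the call button is pressed with more than 25 N (contact force between call and anything else above 25 N).
It fails at once if a bystander is shifted by more than 20 mm (distance of any of coupling_blue, coupling_yellow, gasket, spanner, nozzle, mug from where it was at the start of the episode above 0.02 m).
It also fails if it takes over 70 s, if anything falls off the work surface, if the arm or the gripper's body presses on something with over 40 N, if the wrist force passes 120 N, or if a joint passes its speed limit or range.

## Working session

There is one attempt and no reset: what is moved stays moved. The work goes in short steps, Python scripts to look and compute and a tool call to move; the robot and the scene stay as the last step left them, time stands still between calls to the robot, and variables do not carry over. Pictures are saved under pics/ and viewed, and the job is handed in when it is done.

Besides the shell and the picture viewer there is one more tool, called as a command line: name --pt "numbers of a row" for each row, then --argument value for the rest. arm_command: Moves the arm, as the interface text tells. Its arguments: {"type":"object","properties":{"targets":{"type":"array","items":{"type":"array","items":{"type":"number"}}},"newtons":{"type":"number"}},"required":["targets"]}

```bash
mkdir -p pics; ls; python3 - <<'E'
from rig import robot
import cv2,numpy as np
o=robot.get_obs();print(o)
for n in ["scene","side","wrist"]:
    m=robot.camera_model(n);p,d=robot.camera(n)
    cv2.imwrite(f"pics/{n}0.png",p[:,:,::-1]);np.savez(f"pics/{n}0.npz",p=p,d=d,**m)
    print(n,m)
E
```

```text
pics
{'time': 0.0, 'q': array([-1.78522681e-01,  5.28465133e-01,  1.43394226e+00, -2.77347880e-05,
        1.18138334e+00, -1.78491289e-01]), 'joint_velocities': array([ 0.00088535,  0.00094859,  0.00070747, -0.00253293, -0.00048582,
       -0.00037971]), 'joint_torque': array([-5.45745443e-04, -4.40045428e+01, -1.76593530e+01,  6.32597599e-02,
        5.83207863e-02, -1.53719384e-04]), 'position': array([6.24199439e-01, 1.51212057e-04, 1.99759618e-01]), 'tool_rot': array([ 7.07113720e-01,  7.07098988e-01, -6.37334439e-04, -8.95465960e-04]), 'ft_force': array([-0.24532807, -0.90522786, -0.44709987]), 'moment': array([-0.02171096, -0.01888436,  0.05680076]), 'grip_width': 0.08725684584998254}
scene {'mtx': array([[509.46679325,   0.        , 308.12464815],
       [  0.        , 509.46679325, 195.12916223],
       [  0.        ,   0.        ,   1.        ]]), 'k1': 0.01024657372152245, 'extrinsics': array([[-0.78473612,  0.61966542, -0.01428269,  0.42214608],
       [-0.54246597, -0.6754591 ,  0.4994854 ,  0.25468829],
       [ 0.29986646,  0.39971211,  0.86620456, -1.72314744],
      
[... 463 characters left out ...]
 6.58241256e-01,  7.52806295e-01,
        -1.07867368e+00],
       [ 0.00000000e+00,  0.00000000e+00,  0.00000000e+00,
         1.00000000e+00]])}
wrist {'mtx': array([[277.38910901,   0.        , 319.73182264],
       [  0.        , 277.38910901, 200.73643164],
       [  0.        ,   0.        ,   1.        ]]), 'k1': -0.045491641089603616, 'extrinsics': array([[ 9.99995448e-01, -7.95580442e-04, -2.91046266e-03,
        -6.23239627e-01],
       [-7.37247848e-05,  9.57879898e-01, -2.87169107e-01,
         3.51947440e-02],
       [ 3.01633980e-03,  2.87168014e-01,  9.57875479e-01,
        -3.92096847e-01],
       [ 0.00000000e+00,  0.00000000e+00,  0.00000000e+00,
         1.00000000e+00]])}
```

View pics/scene0.png

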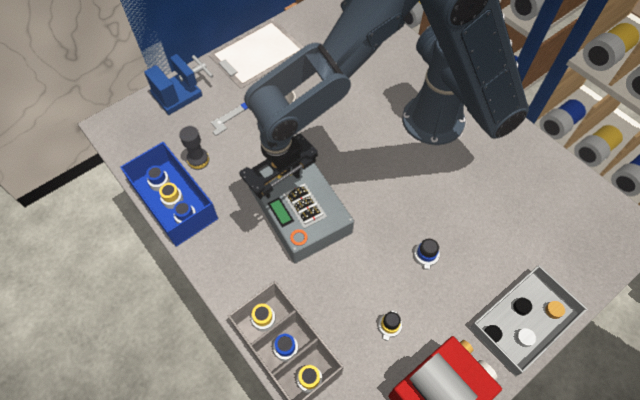

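View pics/side0.png

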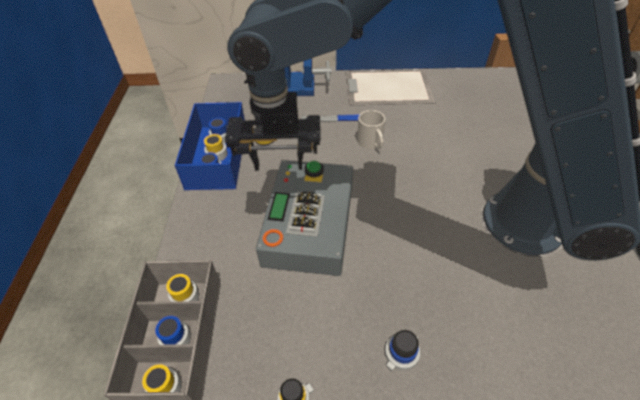

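View pics/wrist0.png

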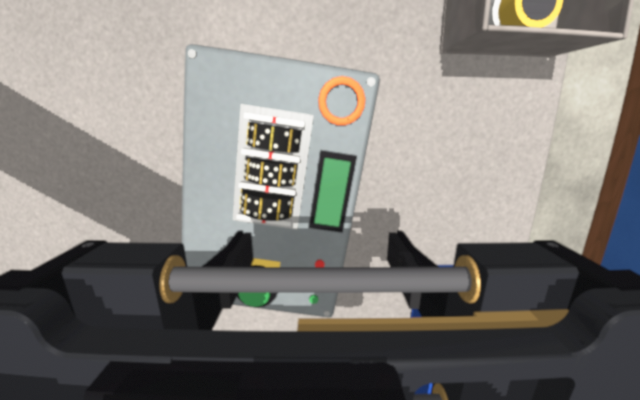

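The scene camera shows the console left of the gripper, wheels near (305,205). In the wrist view the wheels sit at (273,136), (270,172) and (266,206), the gasket at (341,101) and the button at (255,290). Next I'll locate the console and zoom in on the wheels.

```bash
cat > h.py <<'E'
import numpy as np,cv2
from rig import robot
def ray(m,uv):
    uv=np.array(uv,float); K=m["mtx"]; s=(uv-[K[0,2],K[1,2]])/K[0,0]
    t=s.copy()
    for _ in range(20): t=s/(1+m["k1"]*(t**2).sum(-1,keepdims=True))
    E=m["extrinsics"]; R=E[:3,:3]; c=-R.T@E[:3,3]
    d=np.stack([t[...,0],-t[...,1],-np.ones(t.shape[:-1])],-1)
    return c,d@R
def onz(m,uv,z):
    c,d=ray(m,uv); return c+d*((z-c[2])/d[...,2])[...,None]
def proj(m,P):
    P=np.atleast_2d(P);E=m["extrinsics"];q=P@E[:3,:3].T+E[:3,3]
    t=np.stack([q[:,0],-q[:,1]],-1)/-q[:,2:]
    t=t*(1+m["k1"]*(t**2).sum(-1,keepdims=True));K=m["mtx"]
    return t*K[0,0]+[K[0,2],K[1,2]]
def snap(name,f):
    m=robot.camera_model(name);p,d=robot.camera(name)
    cv2.imwrite(f"pics/{f}.png",p[:,:,::-1]);np.savez(f"pics/{f}.npz",p=p,d=d,**m);return m,p,d
def load(f): return np.load(f"pics/{f}.npz")
E
python3 - <<'E'
from h import *
m=load("wrist0")
w=onz(m,[[192,53],[372,82],[326,313],[186,45],[379,72],[255,295]],.084)
print(w.round(4))
print("depth heights", [ (m["d"][v,u]) for u,v in [(215,80),(310,100),(220,200)]])
# height from depth
for u,v in [(215,80),(300,90),(210,200),(273,136),(270,172),(266,206)]:
    c,d=ray(m,[u,v]); R=m["extrinsics"][:3,:3]
    print(u,v,(c+d*m["d"][v,u]).round(4))
p=m["p"][95:235,225:385,::-1]
cv2.imwrite("pics/z0.png",cv2.resize(p,None,fx=5,fy=4.2,interpolation=cv2.INTER_CUBIC)[:600,:800])
E
```

```text
[[ 0.4965  0.1419  0.084 ]
 [ 0.6763  0.1135  0.084 ]
 [ 0.6315 -0.1633  0.084 ]
 [ 0.4913  0.1494  0.084 ]
 [ 0.6829  0.123   0.084 ]
 [ 0.5413 -0.1364  0.084 ]]
depth heights [np.float32(0.27576023), np.float32(0.2823029), np.float32(0.31283322)]
215 80 [0.5178 0.1161 0.085 ]
300 90 [0.6035 0.1059 0.0836]
210 200 [ 0.4985 -0.0108  0.0836]
273 136 [0.5777 0.0614 0.1059]
270 172 [0.5734 0.026  0.1083]
266 206 [ 0.5687 -0.0079  0.1148]
```

View pics/z0.png

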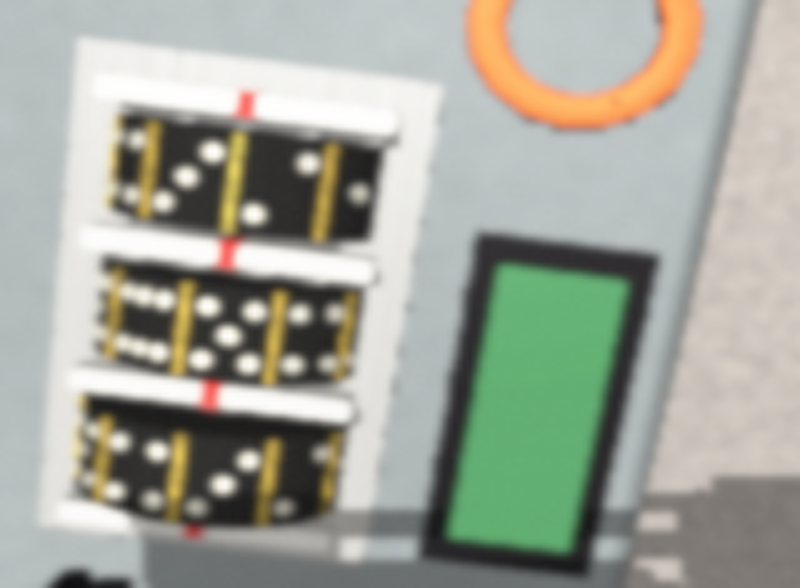

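Reading the dots, the left wheel is at the 2|3 border, the middle about 5, and the right about 3¼. I'll work out the angles by casting rays onto the rim cylinders.

```bash
cat > wh.py <<'E'
from h import *
YAW=-0.159; C0=np.array([.564,-.0107])
ux=np.array([np.cos(YAW),np.sin(YAW)]);uy=np.array([-np.sin(YAW),np.cos(YAW)])
def con(P): q=P[...,:2]-C0; return np.stack([q@ux,q@uy,P[...,2]],-1)*1000
def world(x,y): return C0+ux*x/1000+uy*y/1000
def analyse(m,tops=None,verbose=True):
    p=m["p"];d=m["d"]
    v,u=np.mgrid[:400,:640]; c,dr=ray(m,np.stack([u,v],-1).astype(float))
    P=con(c+dr*d[...,None]); cc=con(c[None])[0]
    hsv=cv2.cvtColor(p,cv2.COLOR_RGB2HSV); h,s,val=[hsv[...,i].astype(int) for i in range(3)]
    ok=d>0
    # red marks at z=98
    D98=con(c+dr*((.098-c[2])/dr[...,2])[...,None])
    red=((h<8)|(h>172))&(s>120)&(val>90)&(abs(D98[...,0])<15)&(D98[...,1]>-30)&(D98[...,1]<100)
    n,lab,st,cen=cv2.connectedComponentsWithStats(red.astype(np.uint8))
    rm=[]
    for i in range(1,n):
        if st[i,4]>=4:
            q=D98[lab==i].mean(0); rm.append(q[:2]); 
            if verbose: print("red",q.round(1),st[i,4],cen[i].round(1))
    rm=np.array(rm)
    for k,(nm,y0) in enumerate([("L",71),("M",35),("R",-1)]):
        g=ok&(abs(P[...,1]-y0)<9)&(abs(P[...,0])<8)&(P[...,2]>98)&(P[...,2]<125)
        q=P[g]; zc=np.median(q[:,2]-np.sqrt(900-q[:,0]**2)) if len(q) else 82
        if tops and tops[k]: zc=tops[k]-30
        ex=np.poly1d(np.polyfit(rm[:,1],rm[:,0],1))(y0) if len(rm)>1 else 0
        # ray-cylinder: axis x=ex,z=zc
        A=con(c+dr)-cc; o=cc-np.array([ex,0,zc])
        a=A[...,0]**2+A[...,2]**2;b=o[0]*A[...,0]+o[2]*A[...,2];cq=o[0]**2+o[2]**2-900
        D=b*b-a*cq; t=(-b-np.sqrt(np.maximum(D,0)))/a
        X=o+A*t[...,None]
        th=np.arctan2(X[...,0],X[...,2])
        on=(D>0)&(abs(X[...,1]-y0)<10)
        yel=on&(h>15)&(h<35)&(s>110)&(val>80)
        hist=np.histogram(th[yel],bins=np.arange(-1.5,1.5,.05));tot=np.histogram(th[on],bins=hist[1])[0]
        f=hist[0]/np.maximum(tot,1)
        # phase of lines by circular mean (period 36deg), central lines only
        w=yel&(abs(th)<1.0)
        z=np.exp(1j*th[w]*10).mean(); ph=np.angle(z)/10
        print(nm,"top",round(zc+30,1),"n",len(q),"axle x",round(ex,2),"line phase",round(ph,3),"lines at",[round(ph+j*.6283,2) for j in(-1,0,1)],"conc",round(abs(z),2),"nearest field centre",round((ph+.31416 if ph<0 else ph-.31416),3))
    return rm
E
python3 - <<'E'
from wh import *
m=load("wrist0"); analyse(m)
E
```

```text
red [-0.3 88.6 98. ] 7 [273.6 119.7]
red [ 0.1 53.7 98. ] 15 [270.2 154.5]
red [ 0.3 17.6 98. ] 18 [266.7 188.2]
red [  0.6 -19.5  98. ] 4 [263.5 220.5]
L top 106.4 n 298 axle x -0.12 line phase 0.029 lines at [np.float64(-0.6), np.float64(0.03), np.float64(0.66)] conc 0.91 nearest field centre -0.285
M top 107.6 n 270 axle x 0.17 line phase -0.196 lines at [np.float64(-0.82), np.float64(-0.2), np.float64(0.43)] conc 0.91 nearest field centre 0.118
R top 113.4 n 256 axle x 0.47 line phase -0.08 lines at [np.float64(-0.71), np.float64(-0.08), np.float64(0.55)] conc 0.91 nearest field centre 0.234
```

Console fit checks out: the red marks land at y = 89, 54, 18, -19, against drawing values of 89, 53, 17, -19. Rotations needed are L +0.285, M +0.51 and R +0.39 rad, all towards +x. I'll close the fingers, align the yaw and hover over the left wheel.

arm_command --pt "2 -1.8 0 0.08 0" --pt "4 -3.6 0 0.159 0" --pt "6.0 -5.4 2 0.159 0" --pt "6.0 -5.4 5 0.159 0" --pt "6.0 -5.4 5 0.159 0" --newtons 10

```text
time: 0.78
position: [0.5687, 0.0605, 0.1487]
tool_rot: [0.761, 0.649, -0.002, -0.002]
ft_force: [0.5, -0.4, 0.3]
grip_width: 0.0451
```

```bash
python3 - <<'E'
from wh import *
o=robot.get_obs();print(o["position"],con(o["position"]),o["ft_force"],o["grip_width"],o["tool_rot"])
snap("wrist","w1");snap("side","s1")
E
```

```text
[0.56870644 0.0604538  0.14873256] [ -6.61877269  71.00144932 148.73256293] [ 0.52888947 -0.39441528  0.34479499] 0.0450923153830721 [ 0.76085172  0.6489192  -0.00207901 -0.00205074]
```

View pics/w1.png

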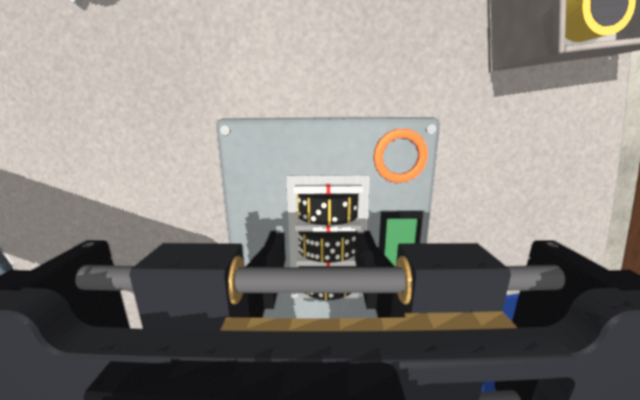

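The image shows the console square-on, with the wheels at (328,208), (327,245) and (325,290). The fingers are still closing, so I'll let them finish and check the pose error.

arm_command --pt "0 0 0 0 0" --pt "0 0 0 0 0" --pt "0 0 0 0 0" --pt "0 0 0 0 0" --pt "0 0 0 0 0"

```text
time: 1.5
position: [0.571, 0.06, 0.1508]
tool_rot: [0.761, 0.649, 0.0, 0.0]
ft_force: [0.2, 0.1, 0.2]
grip_width: 0.0006
```

```bash
python3 - <<'E'
from wh import *
o=robot.get_obs();print(o["position"],con(o["position"]),o["ft_force"],o["grip_width"],o["time"])
m,p,d=snap("wrist","w2");mm,pp,dd=snap("side","s2")
cv2.imwrite("pics/z2.png",cv2.resize(pp[100:260,220:380,::-1],None,fx=3.7,fy=3.7,interpolation=cv2.INTER_CUBIC))
E
```

```text
[0.57097685 0.06001994 0.15081158] [ -4.30830389  70.93254146 150.81157716] [0.21941074 0.13023823 0.21122231] 0.0006335750031372881 1.5
```

View pics/z2.png

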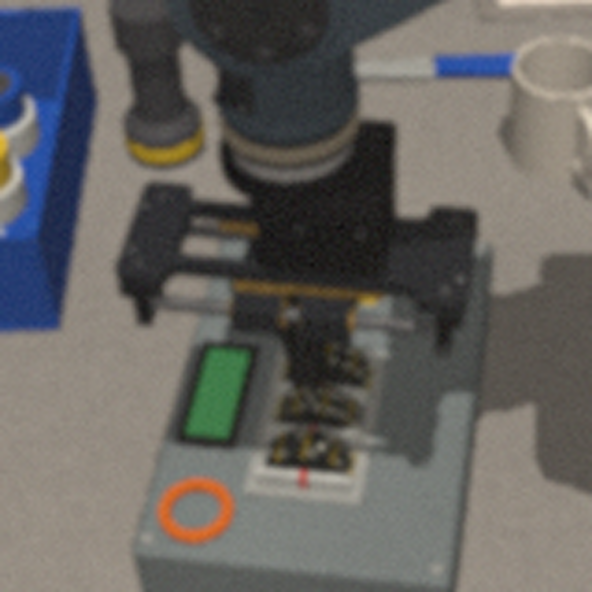

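View pics/w2.png

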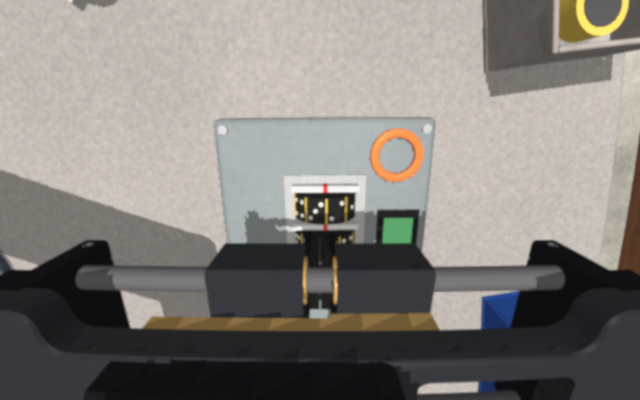

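arm_command --pt "0 0 2 0 0" --pt "0 0 3.6 0 0" --pt "0 0 3.9 0 0" --pt "0 0 3.9 0 0" --pt "0 0 3.9 0 0"

```text
time: 2.22
position: [0.5715, 0.06, 0.1123]
tool_rot: [0.761, 0.649, 0.0, 0.0]
ft_force: [0.1, -0.2, 0.2]
grip_width: 0.0008
```

arm_command --pt "0 0 0.15 0 0" --pt "0 0 0.3 0 0" --pt "0 0 0.4 0 0" --pt "0 0 0.4 0 0" --pt "0 0 0.4 0 0"

```text
time: 2.85
position: [0.571, 0.06, 0.1078]
tool_rot: [0.761, 0.649, 0.0, 0.0]
ft_force: [0.0, -0.4, 0.0]
grip_width: 0.0008
```

arm_command --pt "0 0 0.05 0 0" --pt "0 0 0.1 0 0" --pt "0 0 0.1 0 0" --pt "0 0 0.1 0 0"

```text
time: 3.35
position: [0.571, 0.06, 0.1067]
tool_rot: [0.761, 0.649, -0.0, -0.0]
ft_force: [0.2, -0.0, 0.1]
grip_width: 0.0007
```

arm_command --pt "0 0 0.05 0 0" --pt "0 0 0.05 0 0" --pt "0 0 0.05 0 0"

```text
time: 3.72
position: [0.571, 0.06, 0.1062]
tool_rot: [0.761, 0.649, -0.0, -0.0]
ft_force: [0.3, 0.8, 0.2]
grip_width: 0.0008
```

arm_command --pt "0 0 0.05 0 0" --pt "0 0 0.05 0 0" --pt "0 0 0.05 0 0"

```text
time: 4.1
position: [0.571, 0.06, 0.1058]
tool_rot: [0.761, 0.649, 0.0, 0.0]
ft_force: [0.3, 0.3, -0.4]
grip_width: 0.0004
```

arm_command --pt "0 0 0.05 0 0" --pt "0 0 0.05 0 0" --pt "0 0 0.05 0 0"

```text
time: 4.47
position: [0.571, 0.06, 0.1053]
tool_rot: [0.761, 0.649, -0.0, -0.0]
ft_force: [-0.3, -0.7, 0.7]
grip_width: 0.0005
```

arm_command --pt "0 0 0.05 0 0" --pt "0 0 0.05 0 0" --pt "0 0 0.05 0 0"

```text
time: 4.85
position: [0.571, 0.06, 0.1047]
tool_rot: [0.761, 0.649, 0.0, -0.0]
ft_force: [0.2, -0.5, -0.7]
grip_width: 0.0006
```

arm_command --pt "0 0 0.05 0 0" --pt "0 0 0.05 0 0" --pt "0 0 0.05 0 0"

```text
time: 5.22
position: [0.571, 0.06, 0.1043]
tool_rot: [0.761, 0.649, 0.0, -0.0]
ft_force: [-0.9, 0.7, -0.5]
grip_width: 0.0007
```

arm_command --pt "0 0 0.05 0 0" --pt "0 0 0.05 0 0" --pt "0 0 0.05 0 0"

```text
time: 5.6
position: [0.571, 0.06, 0.1037]
tool_rot: [0.761, 0.649, -0.0, -0.0]
ft_force: [0.6, 0.2, 0.7]
grip_width: 0.0004
```

arm_command --pt "0 0 0.05 0 0" --pt "0 0 0.05 0 0" --pt "0 0 0.05 0 0"

```text
time: 5.98
position: [0.571, 0.06, 0.1032]
tool_rot: [0.761, 0.649, -0.0, 0.0]
ft_force: [-0.3, 0.2, 0.4]
grip_width: 0.0005
```

No contact at 103 mm, although the rim should be at or above 106. I'll look before pressing further.

```bash
python3 - <<'E'
from wh import *
o=robot.get_obs();print(o["position"],con(o["position"]),o["ft_force"],o["grip_width"],o["time"])
for n in["side","scene"]:
    m,p,d=snap(n,n+"3")
    q=proj(m,o["position"])[0];print(n,q)
    u,v=int(q[0]),int(q[1]);a=max(v-45,0);b=max(u-50,0)
    cv2.imwrite(f"pics/z3{n}.png",cv2.resize(p[a:a+90,b:b+100,::-1],None,fx=6,fy=6,interpolation=cv2.INTER_CUBIC))
E
```

```text
[0.57097503 0.06001113 0.10323324] [ -4.30870739  70.92355299 103.23323744] [-0.30235161  0.21432807  0.37503391] 0.0004731406641417986 5.975
side [304.70256272 219.69245245]
scene [311.59322405 210.71865003]
```

View pics/z3side.png

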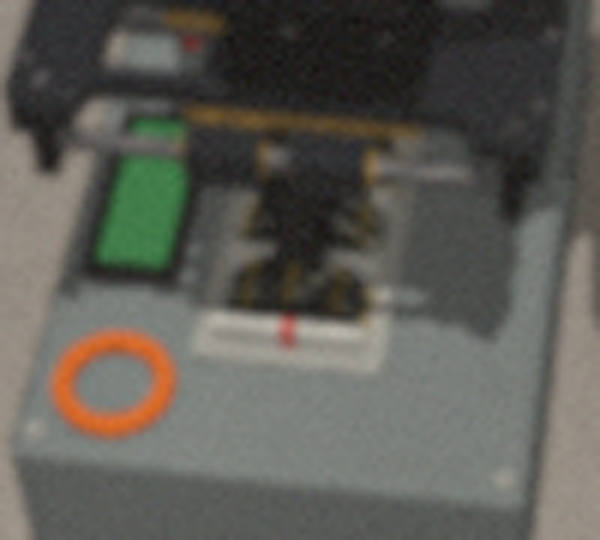

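View pics/z3scene.png

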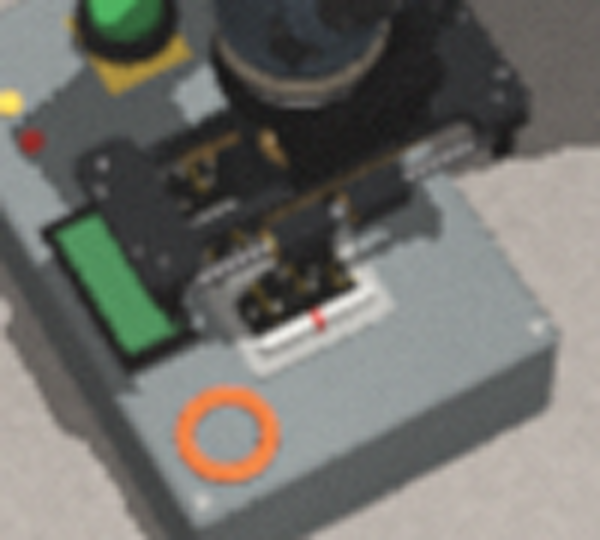

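```bash
python3 - <<'E'
from wh import *
for n,rd,scr in[("side",(254+288/6,174+330/6),[(254+33/6,174+428/6),(254+503/6,174+478/6)]),("scene",(261+318/6,165+318/6),[(261+202/6,165+502/6),(261+538/6,165+328/6)])]:
    m=load(n+"3"); print(n,con(onz(m,[rd],.098)).round(1),con(onz(m,scr,.084)).round(1))
    hsv=cv2.cvtColor(m["p"],cv2.COLOR_RGB2HSV)
    # depth points on deck
    v,u=np.mgrid[:400,:640]; c,dr=ray(m,np.stack([u,v],-1).astype(float)); P=con(c+dr*m["d"][...,None])
    g=(abs(P[...,0]+60)<30)&(abs(P[...,1]-115)<20)&(m["d"]>0); print("deck z",np.median(P[g][:,2]))
    c0=load(n+"0"); P0=con(c+dr*c0["d"][...,None])
    for nm,y in("L",71),("M",35),("R",-1):
        g=(abs(P0[...,0])<6)&(abs(P0[...,1]-y)<8)&(P0[...,2]>98)&(P0[...,2]<125);print(nm,g.sum(),np.median(P0[g][:,2]) if g.any() else 0)
c0=load("wrist0")
print(con(onz(c0,[[192,53],[372,82],[326,313]],.084)).round(1))
E
```

```text
side [[-1.8 94.7 98. ]] [[ 89.  143.2  84. ]
 [-91.  141.7  84. ]]
deck z 457.982443266588
L 25 105.17373407048802
M 26 106.90363940208103
R 24 112.88113852468301
scene [[-0.1 92.  98. ]] [[ 89.4 142.   84. ]
 [-91.4 141.7  84. ]]
deck z 451.8999622950904
L 21 105.87837385423104
M 19 106.66639146420853
R 19 112.3208296654774
[[ -90.8  140.    84. ]
 [  91.2  140.5   84. ]
 [  90.8 -140.    84. ]]
```

```bash
python3 - <<'E'
from wh import *
for n in["side","scene","wrist"]:
    if n=="wrist": m0=snap("wrist","w3"); m=load("w3")
    else: m=load(n+"3")
    v,u=np.mgrid[:400,:640]; c,dr=ray(m,np.stack([u,v],-1).astype(float)); P=con(c+dr*m["d"][...,None])
    g=(abs(P[...,0]+4)<40)&(abs(P[...,1]-71)<16)&(P[...,2]>90)&(P[...,2]<135)&(m["d"]>0)
    q=P[g];uv=np.stack([u[g],v[g]],-1)
    print(n,len(q))
    i=np.argsort(uv[:,1]*1000+uv[:,0])
    for a,b in list(zip(uv[i],q[i]))[::max(1,len(q)//90)]: print(a,b.round(0).astype(int),end="; ")
    print()
m=load("w3");cv2.imwrite("pics/z4.png",cv2.resize(m["p"][170:340,240:400,::-1],None,fx=4,fy=3.5,interpolation=cv2.INTER_CUBIC))
E
```

```text
side 262
[309 211] [-14  64 129]; [302 214] [ -1  79 134]; [293 215] [27 56 97]; [295 215] [22 55 97]; [297 215] [17 55 98]; [301 215] [  1  81 132]; [303 215] [ -3  81 133]; [305 215] [ -8  80 132]; [293 216] [27 58 96]; [295 216] [22 56 95]; [297 216] [ 16  60 101]; [299 216] [ 11  61 102]; [301 216] [  1  83 131]; [303 216] [ -3  81 130]; [305 216] [ -8  79 128]; [307 216] [-13  81 131]; [295 217] [21 61 97]; [297 217] [16 62 99]; [299 217] [ 11  64 102]; [301 217] [  1  82 126]; [303 217] [ -3  81 125]; [305 217] [ -8  81 126]; [307 217] [-13  81 128]; [309 217] [-13  63 105]; [312 217] [-19  57  98]; [294 218] [24 61 93]; [296 218] [ 17  67 101]; [298 218] [ 12  67 102]; [300 218] [  7  70 107]; [302 218] [  3  68 105]; [304 218] [ -3  69 107]; [306 218] [ -7  66 103]; [308 218] [-12  67 106]; [310 218] [-15  62 101]; [312 218] [-20  60  98]; [314 218] [-24  57  95]; [316 218] [-29  57  96]; [294 219] [23 65 94]; [296 219] [ 17  70 101]; [298 219] [ 12  70 103]; [300 219] [  7  72 105]; [302 219] [  2  73 107]; [304 219] [ -3  72 107]; [306 219] [ -7  70 105]; [308 219] [-11  67
[... 7723 characters left out ...]
12  72 103]; [297 231] [-21  69  97]; [321 231] [ -4  72 106]; [345 231] [ 13  71 103]; [299 232] [-20  69  99]; [323 232] [ -3  80 126]; [347 232] [ 15  70 103]; [301 233] [-18  68 100]; [325 233] [ -1  80 126]; [349 233] [ 17  68 100]; [303 234] [-17  68 101]; [327 234] [  0  80 128]; [351 234] [ 18  68 101]; [306 235] [-13  81 132]; [330 235] [  2  81 133]; [354 235] [21 66 98]; [309 236] [-11  81 133]; [333 236] [  3  81 134]; [357 236] [24 63 94]; [319 237] [ -5  80 133]; [349 237] [ 17  66 102]; [313 238] [ -9  80 134]; [347 238] [ 15  66 103]; [302 239] [-18  65 102]; [357 239] [24 61 94]; [346 240] [ 14  64 102]; [337 241] [  8  64 105]; [299 242] [-20  61  99]; [355 242] [22 59 96];
```

View pics/z4.png

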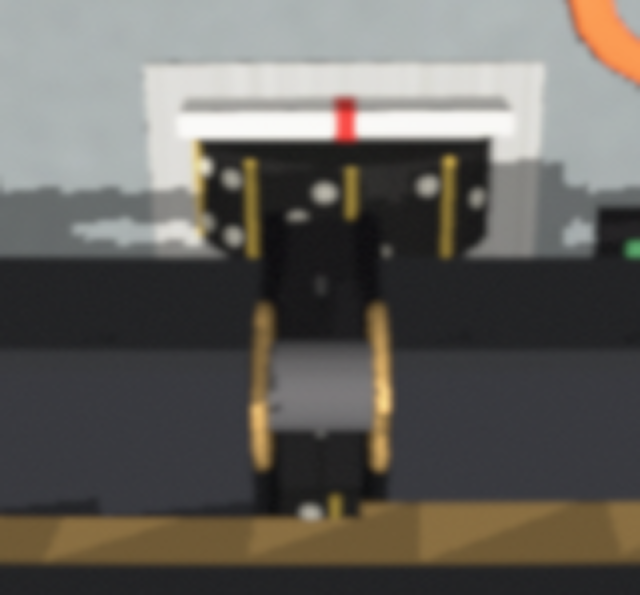

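All three cameras agree that the wheel top is near 105–106 mm. They also show the real fingertip ends at about 124 mm when the reported TCP is 103 mm, so the tip is about 20 mm above the reported TCP. That explains the missing contact. I'll keep descending carefully on force rather than trusting the reported height.

arm_command --pt "0 0 0.3 0 0" --pt "0 0 0.6 0 0" --pt "0 0 0.9 0 0" --pt "0 0 1.0 0 0" --pt "0 0 1.0 0 0"

```text
time: 6.75
position: [0.5709, 0.0601, 0.0931]
tool_rot: [0.761, 0.649, -0.0, -0.0]
ft_force: [-0.1, 0.1, -0.4]
grip_width: 0.0007
```

```bash
python3 - <<'E'
from wh import *
o=robot.get_obs();print(o["position"],con(o["position"]),o["ft_force"],o["grip_width"],o["time"])
m=snap("wrist","w5");m=load("w5")
v,u=np.mgrid[:400,:640]; c,dr=ray(m,np.stack([u,v],-1).astype(float)); P=con(c+dr*m["d"][...,None])
print("cam",con(c[None]))
for uu in(318,322,326):
  for vv in range(214,250,2): print((uu,vv),P[vv,uu].round(0).astype(int),end=" ")
  print()
g=(abs(P[...,1]-80)<4)&(P[...,2]>118)&(P[...,2]<160)&(abs(P[...,0])<60)
for z in range(118,160,4):
    k=g&(abs(P[...,2]-z)<2)
    if k.any(): print(z,P[k][:,0].min().round(1),P[k][:,0].max().round(1),k.sum())
cv2.imwrite("pics/z5.png",cv2.resize(m["p"][170:340,240:400,::-1],None,fx=4,fy=3.5,interpolation=cv2.INTER_CUBIC))
E
```

```text
[0.5709034  0.06005335 0.09308968] [-4.38612082 70.95389593 93.08968276] [-0.12155899  0.1123752  -0.35695424] 0.0006722513437677143 6.75
cam [[ -4.41271462 149.21585009 277.07549616]]
(318, 214) [-6 83 90] (318, 216) [-6 84 96] (318, 218) [-6 83 98] (318, 220) [ -4 149 277] (318, 222) [ -6  83 105] (318, 224) [ -6  81 105] (318, 226) [ -6  80 105] (318, 228) [ -6  79 107] (318, 230) [ -6  78 107] (318, 232) [ -6  80 115] (318, 234) [ -6  80 118] (318, 236) [ -6  80 121] (318, 238) [ -6  80 124] (318, 240) [ -6  80 126] (318, 242) [ -6  80 130] (318, 244) [ -6  80 133] (318, 246) [ -6  80 135] (318, 248) [ -6  79 137] 
(322, 214) [-3 83 89] (322, 216) [-3 83 93] (322, 218) [-3 83 99] (322, 220) [ -3  83 102] (322, 222) [ -3  83 106] (322, 224) [ -3  82 107] (322, 226) [ -3  80 106] (322, 228) [ -3  79 107] (322, 230) [ -3  78 107] (322, 232) [ -3  80 114] (322, 234) [ -3  80 119] (322, 236) [ -3  80 122] (322, 238) [ -3  80 125] (322, 240) [ -3  80 128] (322, 242) [ -3  80 129] (322, 244) [ -3  80 132] (322, 246) [ -3  80 135] (322, 248) [ -3  80 138] 
(326, 214) [ 0 83 90] (326, 216) [ 0 84 95] (326, 218) [ 0 83 99] (326, 220) [  0  83 102] (326, 222) [ -1  83 106] (326, 224) [ -1  82 106] (326, 226) [ -1  81 106] (326, 228) [ -1  79 106] (326, 230) [ -1  78 107] (326, 232) [ -1  80 115] (326, 234) [ -1  80 119] (326, 236) [ -1  80 121] (326, 238) [ -1  80 123] (326, 240) [ -1  80 126] (326, 242) [ -1  80 130] (326, 244) [ -1  80 133] (326, 246) [ -1  80 136] (326, 248) [ -1  80 137] 
118 -13.8 4.2 45
122 -13.7 3.9 80
126 -13.9 4.3 84
130 -13.9 4.2 98
134 -13.6 3.5 91
138 -12.3 2.8 104
142 -12.1 2.5 104
146 -11.9 2.4 83
150 -11.7 2.2 86
154 -10.5 1.0 98
158 -10.3 0.9 40
```

View pics/z5.png

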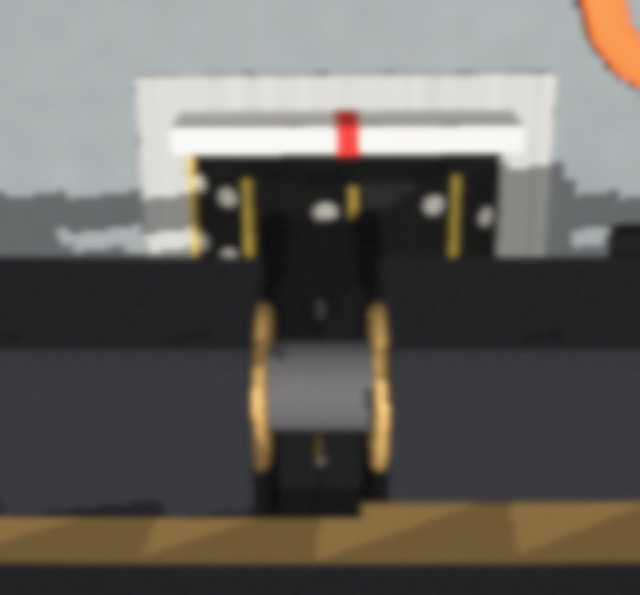

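arm_command --pt "0 0 0.15 0 0" --pt "0 0 0.3 0 0" --pt "0 0 0.4 0 0" --pt "0 0 0.4 0 0"

```text
time: 7.3
position: [0.5709, 0.06, 0.0892]
tool_rot: [0.761, 0.649, -0.0, -0.0]
ft_force: [-0.9, 0.1, 0.5]
grip_width: 0.0004
```

arm_command --pt "0 0 0.05 0 0" --pt "0 0 0.1 0 0" --pt "0 0 0.1 0 0"

```text
time: 7.68
position: [0.571, 0.06, 0.0882]
tool_rot: [0.761, 0.649, -0.0, -0.0]
ft_force: [0.1, 0.1, 0.2]
grip_width: 0.0006
```

arm_command --pt "0 0 0.05 0 0" --pt "0 0 0.05 0 0" --pt "0 0 0.05 0 0"

```text
time: 8.05
position: [0.571, 0.06, 0.0878]
tool_rot: [0.761, 0.649, 0.0, 0.0]
ft_force: [1.2, 0.9, -0.8]
grip_width: 0.0005
```

arm_command --pt "0 0 0.05 0 0" --pt "0 0 0.05 0 0" --pt "0 0 0.05 0 0"

```text
time: 8.43
position: [0.571, 0.06, 0.0872]
tool_rot: [0.761, 0.649, 0.0, -0.0]
ft_force: [0.4, -0.4, 0.1]
grip_width: -0.0
```

arm_command --pt "0 0 0.05 0 0" --pt "0 0 0.05 0 0" --pt "0 0 0.05 0 0"

```text
time: 8.8
position: [0.571, 0.06, 0.0867]
tool_rot: [0.761, 0.649, -0.0, -0.0]
ft_force: [-0.0, -0.1, -0.3]
grip_width: 0.0008
```

arm_command --pt "0 0 0.05 0 0" --pt "0 0 0.05 0 0" --pt "0 0 0.05 0 0"

```text
time: 9.18
position: [0.571, 0.06, 0.0862]
tool_rot: [0.761, 0.649, -0.0, -0.0]
ft_force: [-0.2, 0.3, 0.3]
grip_width: 0.0004
```

arm_command --pt "0 0 0.05 0 0" --pt "0 0 0.05 0 0" --pt "0 0 0.05 0 0"

```text
time: 9.55
position: [0.571, 0.06, 0.0857]
tool_rot: [0.761, 0.649, -0.0, -0.0]
ft_force: [-0.2, 0.9, -0.3]
grip_width: 0.0003
```

arm_command --pt "0 0 0.05 0 0" --pt "0 0 0.05 0 0" --pt "0 0 0.05 0 0"

```text
time: 9.93
position: [0.5709, 0.06, 0.0852]
tool_rot: [0.761, 0.649, -0.0, -0.0]
ft_force: [0.1, -0.9, -0.8]
grip_width: 0.0003
```

arm_command --pt "0 0 0.05 0 0" --pt "0 0 0.05 0 0" --pt "0 0 0.05 0 0"

```text
time: 10.3
position: [0.5711, 0.06, 0.0849]
tool_rot: [0.761, 0.649, 0.0, 0.0]
ft_force: [-0.4, 0.1, 2.8]
grip_width: 0.0007
```

Contact at a reported z of about 0.085. I'll add pressure to about 8–9 N.

arm_command --pt "0 0 0.04 0 0" --pt "0 0 0.04 0 0" --pt "0 0 0.04 0 0"

```text
time: 10.68
position: [0.5711, 0.06, 0.0846]
tool_rot: [0.761, 0.649, 0.0, 0.0]
ft_force: [-0.4, 0.2, 3.4]
grip_width: 0.0005
```

arm_command --pt "0 0 0.04 0 0" --pt "0 0 0.04 0 0" --pt "0 0 0.04 0 0"

```text
time: 11.05
position: [0.5711, 0.06, 0.0843]
tool_rot: [0.761, 0.649, 0.0, 0.0]
ft_force: [-1.7, 0.1, 5.4]
grip_width: 0.0005
```

arm_command --pt "0 0 0.06 0 0" --pt "0 0 0.06 0 0" --pt "0 0 0.06 0 0"

```text
time: 11.42
position: [0.5711, 0.06, 0.084]
tool_rot: [0.761, 0.649, 0.0, 0.0]
ft_force: [-2.3, -0.8, 7.2]
grip_width: 0.0004
```

arm_command --pt "0 0.15 0.04 0 0" --pt "0 0.35 0.04 0 0" --pt "0 0.55 0.04 0 0" --pt "0 0.75 0.04 0 0" --pt "0 0.9 0.04 0 0"

```text
time: 12.05
position: [0.5783, 0.0589, 0.0837]
tool_rot: [0.761, 0.649, -0.001, -0.001]
ft_force: [-4.7, 1.4, 10.3]
grip_width: 0.0004
```

arm_command --pt "0 0 0 0 0" --pt "0 0 -0.3 0 0" --pt "0 0 -1 0 0" --pt "0 0 -2 0 0" --pt "-3 0 -3 0 0"

```text
time: 12.68
position: [0.5756, 0.03, 0.1136]
tool_rot: [0.76, 0.65, 0.0, 0.0]
ft_force: [0.2, -0.5, 0.1]
grip_width: 0.0004
```

```bash
python3 - <<'E'
from wh import *
o=robot.get_obs();print(con(o["position"]),o["ft_force"],o["time"])
snap("wrist","w6");m=load("w6");analyse(m)
cv2.imwrite("pics/z6.png",cv2.resize(m["p"][150:320,240:400,::-1],None,fx=4,fy=3.5,interpolation=cv2.INTER_CUBIC))
E
```

```text
[  4.98572346  42.06887474 113.55832711] [ 0.23810934 -0.50221167  0.07934211] 12.675
red [-0.1 89.5 98. ] 29 [313.3 162.1]
red [ 0.1 52.8 98. ] 40 [313.8 210.4]
L top 106.4 n 540 axle x -0.01 line phase 0.28 lines at [np.float64(-0.35), np.float64(0.28), np.float64(0.91)] conc 0.92 nearest field centre -0.034
M top 107.6 n 133 axle x 0.18 line phase -0.195 lines at [np.float64(-0.82), np.float64(-0.19), np.float64(0.43)] conc 0.93 nearest field centre 0.119
R top 112 n 0 axle x 0.37 line phase -0.133 lines at [np.float64(-0.76), np.float64(-0.13), np.float64(0.5)] conc 0.44 nearest field centre 0.181
```

View pics/z6.png

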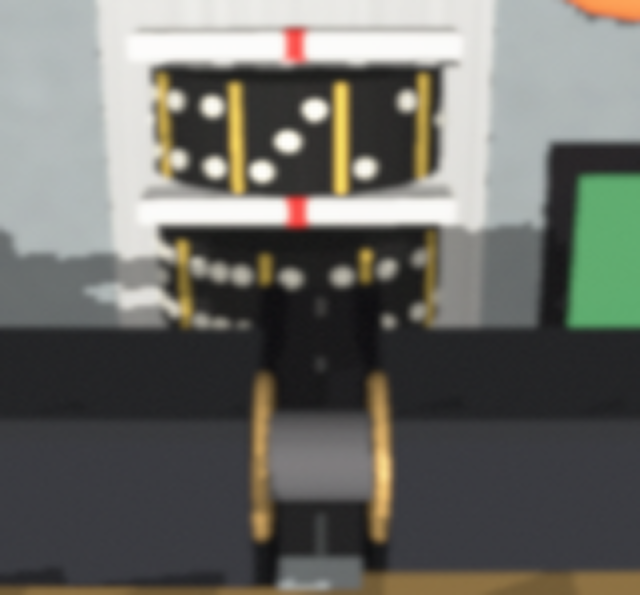

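The left wheel now shows 3 dots centred, only 0.034 rad off. Next is the middle wheel.

arm_command --pt "-0.6 -1.2 0 0 0" --pt "-0.6 -1.2 1 0 0" --pt "-0.6 -1.2 1.8 0 0" --pt "-0.6 -1.2 2.4 0 0" --pt "-0.6 -1.2 2.4 0 0"

```text
time: 13.35
position: [0.5619, 0.0253, 0.088]
tool_rot: [0.761, 0.649, -0.001, -0.001]
ft_force: [0.1, 1.0, -0.4]
grip_width: 0.0003
```

arm_command --pt "0 0 0.1 0 0" --pt "0 0 0.15 0 0" --pt "0 0 0.15 0 0" --pt "0 0 0.15 0 0"

```text
time: 13.85
position: [0.5624, 0.0249, 0.0876]
tool_rot: [0.761, 0.649, 0.0, 0.0]
ft_force: [-0.0, 0.5, -0.1]
grip_width: 0.0005
```

arm_command --pt "0 0 0.05 0 0" --pt "0 0 0.05 0 0" --pt "0 0 0.05 0 0"

```text
time: 14.22
position: [0.5623, 0.025, 0.087]
tool_rot: [0.761, 0.649, 0.0, 0.0]
ft_force: [-0.1, 0.2, -0.3]
grip_width: 0.0004
```

arm_command --pt "0 0 0.05 0 0" --pt "0 0 0.05 0 0" --pt "0 0 0.05 0 0"

```text
time: 14.6
position: [0.5623, 0.0249, 0.0864]
tool_rot: [0.761, 0.649, -0.0, -0.0]
ft_force: [-0.8, -0.2, 0.7]
grip_width: 0.0003
```

arm_command --pt "0 0 0.05 0 0" --pt "0 0 0.05 0 0" --pt "0 0 0.05 0 0"

```text
time: 14.98
position: [0.5624, 0.0249, 0.086]
tool_rot: [0.761, 0.649, 0.0, 0.0]
ft_force: [0.4, 0.7, -0.4]
grip_width: 0.0006
```

arm_command --pt "0 0 0.05 0 0" --pt "0 0 0.05 0 0" --pt "0 0 0.05 0 0"

```text
time: 15.35
position: [0.5624, 0.0249, 0.0857]
tool_rot: [0.761, 0.649, 0.0, 0.0]
ft_force: [-1.1, -0.5, 2.9]
grip_width: 0.0003
```

arm_command --pt "0 0 0.05 0 0" --pt "0 0 0.05 0 0" --pt "0 0 0.05 0 0"

```text
time: 15.72
position: [0.5624, 0.0249, 0.0853]
tool_rot: [0.761, 0.649, 0.0, 0.0]
ft_force: [-0.5, -0.1, 5.1]
grip_width: 0.0007
```

arm_command --pt "0 0 0.07 0 0" --pt "0 0.1 0.08 0 0" --pt "0 0.25 0.09 0 0" --pt "0 0.4 0.09 0 0" --pt "0 0.55 0.09 0 0"

```text
time: 16.35
position: [0.5659, 0.0244, 0.0847]
tool_rot: [0.761, 0.649, -0.001, -0.001]
ft_force: [-3.8, 0.9, 10.4]
grip_width: 0.0005
```

arm_command --pt "0 0.2 0 0 0" --pt "0 0.4 0 0 0" --pt "0 0.6 0 0 0" --pt "0 0.8 0 0 0" --pt "0 0.95 0 0 0"

```text
time: 16.98
position: [0.5758, 0.0229, 0.0848]
tool_rot: [0.761, 0.649, -0.001, -0.001]
ft_force: [-4.0, -0.2, 10.0]
grip_width: 0.0003
```

arm_command --pt "0 0.13 0 0 0" --pt "0 0.13 0 0 0" --pt "0 0.13 -0.3 0 0" --pt "0 0.13 -1 0 0" --pt "0 0.13 -2.5 0 0"

```text
time: 17.6
position: [0.5779, 0.0224, 0.1089]
tool_rot: [0.761, 0.649, -0.001, -0.001]
ft_force: [-0.2, -0.3, -0.5]
grip_width: 0.0005
```

arm_command --pt "-1.8 -0.7 0 0 0" --pt "-3.6 -1.5 0 0 0" --pt "-3.6 -1.5 0 0 0" --pt "-3.6 -1.5 0.5 0 0" --pt "-3.6 -1.5 1.0 0 0"

```text
time: 18.23
position: [0.558, -0.0106, 0.0985]
tool_rot: [0.761, 0.649, 0.0, -0.0]
ft_force: [0.5, 0.1, -0.3]
grip_width: 0.0005
```

```bash
python3 - <<'E'
from wh import *
o=robot.get_obs();print(con(o["position"]),o["ft_force"],o["time"])
snap("wrist","w7");m=load("w7");analyse(m)
cv2.imwrite("pics/z7.png",cv2.resize(m["p"][110:300,240:400,::-1],None,fx=4,fy=3.1,interpolation=cv2.INTER_CUBIC))
E
```

```text
[-5.97905233 -0.9004051  98.51402043] [ 0.4784025   0.12604252 -0.26989381] 18.225
red [-0.1 88.5 98. ] 36 [329.5  99.5]
red [ 0.2 53.3 98. ] 41 [329.4 155.4]
red [ 0.5 16.7 98. ] 43 [329.5 207.9]
L top 106.4 n 778 axle x 0.04 line phase 0.277 lines at [np.float64(-0.35), np.float64(0.28), np.float64(0.91)] conc 0.93 nearest field centre -0.037
M top 107.6 n 646 axle x 0.35 line phase 0.307 lines at [np.float64(-0.32), np.float64(0.31), np.float64(0.94)] conc 0.94 nearest field centre -0.007
R top 113.6 n 178 axle x 0.66 line phase -0.085 lines at [np.float64(-0.71), np.float64(-0.08), np.float64(0.54)] conc 0.95 nearest field centre 0.229
```

View pics/z7.png

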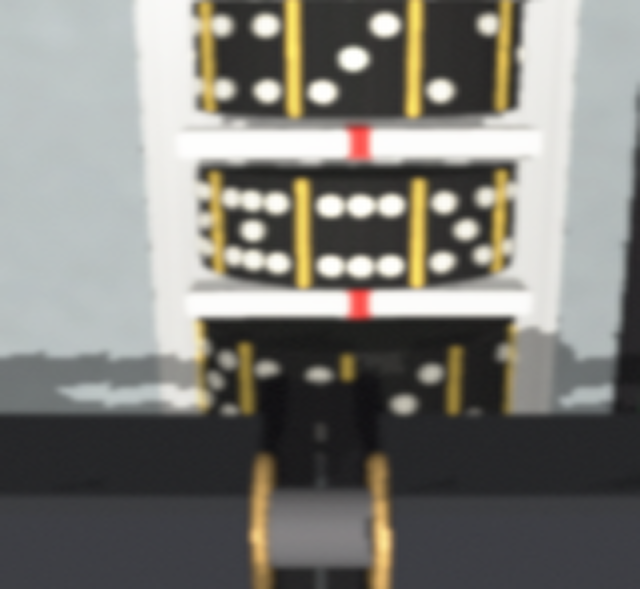

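Left (3 dots) and middle (6 dots) are both centred. Now the right wheel, which needs about +0.4 rad.

arm_command --pt "0 0 0.2 0 0" --pt "0 0 0.4 0 0" --pt "0 0 0.5 0 0" --pt "0 0 0.5 0 0"

```text
time: 18.77
position: [0.5579, -0.0107, 0.094]
tool_rot: [0.761, 0.649, -0.0, -0.0]
ft_force: [-0.4, 0.7, 1.0]
grip_width: 0.0004
```

arm_command --pt "0 0 0.05 0 0" --pt "0 0 0.1 0 0" --pt "0 0 0.1 0 0" --pt "0 0 0.1 0 0"

```text
time: 19.27
position: [0.5579, -0.0108, 0.0931]
tool_rot: [0.761, 0.649, 0.0, 0.0]
ft_force: [-0.7, 0.6, 0.7]
grip_width: 0.0004
```

arm_command --pt "0 0 0.05 0 0" --pt "0 0 0.05 0 0" --pt "0 0 0.05 0 0"

```text
time: 19.65
position: [0.5579, -0.0108, 0.0925]
tool_rot: [0.761, 0.649, -0.0, -0.0]
ft_force: [0.0, 0.9, -0.5]
grip_width: 0.0007
```

arm_command --pt "0 0 0.05 0 0" --pt "0 0 0.05 0 0" --pt "0 0 0.05 0 0"

```text
time: 20.02
position: [0.5579, -0.0108, 0.092]
tool_rot: [0.761, 0.649, -0.0, -0.0]
ft_force: [0.1, -0.8, 0.3]
grip_width: 0.0008
```

arm_command --pt "0 0 0.05 0 0" --pt "0 0 0.05 0 0" --pt "0 0 0.05 0 0"

```text
time: 20.4
position: [0.5579, -0.0108, 0.0917]
tool_rot: [0.761, 0.649, 0.0, 0.0]
ft_force: [0.1, 0.9, 1.6]
grip_width: 0.0001
```

arm_command --pt "0 0 0.05 0 0" --pt "0 0 0.05 0 0" --pt "0 0 0.05 0 0"

```text
time: 20.78
position: [0.558, -0.0108, 0.0913]
tool_rot: [0.761, 0.649, 0.0, 0.0]
ft_force: [-0.6, 0.3, 3.9]
grip_width: 0.0007
```

arm_command --pt "0 0 0.05 0 0" --pt "0 0 0.05 0 0" --pt "0 0 0.05 0 0"

```text
time: 21.15
position: [0.558, -0.0108, 0.091]
tool_rot: [0.761, 0.649, 0.0, 0.0]
ft_force: [-1.2, 0.2, 6.3]
grip_width: 0.0002
```

arm_command --pt "0 0 0.05 0 0" --pt "0 0.1 0.06 0 0" --pt "0 0.25 0.06 0 0" --pt "0 0.4 0.06 0 0" --pt "0 0.6 0.06 0 0"

```text
time: 21.78
position: [0.5622, -0.0114, 0.0906]
tool_rot: [0.761, 0.649, -0.001, -0.001]
ft_force: [-4.8, -0.3, 10.8]
grip_width: 0.0003
```

arm_command --pt "0 0.2 0 0 0" --pt "0 0.4 0 0 0" --pt "0 0.6 0 0 0" --pt "0 0.7 0 0 0" --pt "0 0.7 0 0 0"

```text
time: 22.4
position: [0.5696, -0.0126, 0.0906]
tool_rot: [0.761, 0.649, -0.001, -0.001]
ft_force: [-3.5, 1.5, 9.9]
grip_width: 0.0001
```

arm_command --pt "0 0 0 0 0" --pt "0 0 -0.3 0 0" --pt "0 0 -1 0 0" --pt "0 0 -2.5 0 0" --pt "-4 0 -5 0 0"

```text
time: 23.02
position: [0.5642, -0.0507, 0.1403]
tool_rot: [0.76, 0.65, -0.0, -0.001]
ft_force: [0.5, -1.0, 0.2]
grip_width: 0.0003
```

```bash
python3 - <<'E'
from wh import *
o=robot.get_obs();print(con(o["position"]),o["ft_force"],o["time"])
snap("wrist","w8");m=load("w8");analyse(m)
cv2.imwrite("pics/z8.png",cv2.resize(m["p"][50:340,200:440,::-1],None,fx=3,fy=2,interpolation=cv2.INTER_CUBIC))
# button, 2 views before/after from scene/side cameras
for n in["side","scene"]:
    snap(n,n+"8");k=load(n+"8")
    v,u=np.mgrid[:400,:640]; c,dr=ray(k,np.stack([u,v],-1).astype(float)); P=con(c+dr*k["d"][...,None])
    hsv=cv2.cvtColor(k["p"],cv2.COLOR_RGB2HSV)
    g=(hsv[...,0]>45)&(hsv[...,0]<80)&(hsv[...,1]>120)&(hsv[...,2]>50)&(abs(P[...,1]+100)<30)&(abs(P[...,0])<30)
    print(n,g.sum(),P[g].mean(0).round(1) if g.any() else 0, np.percentile(P[g],[5,50,95],axis=0).round(1) if g.any() else 0)
    # nearby tall objects
    t=(P[...,2]>95)&(P[...,2]<170)&(abs(P[...,0])<130)&(P[...,1]<-120)&(P[...,1]>-260)
    print("tall near",t.sum(),np.percentile(P[t],[2,50,98],axis=0).round(0) if t.any() else 0)
E
```

```text
[  6.54265713 -39.46676147 140.29974785] [ 0.54432917 -1.01554958  0.19333081] 23.025
red [-0.1 87.5 98. ] 30 [311.9  50. ]
red [ 0.1 52.5 98. ] 18 [312.4  99.4]
red [ 0.5 17.5 98. ] 22 [313.  145.2]
red [  0.4 -18.4  98. ] 18 [313.  188.5]
L top 106.4 n 585 axle x 0.03 line phase 0.277 lines at [np.float64(-0.35), np.float64(0.28), np.float64(0.91)] conc 0.92 nearest field centre -0.037
M top 107.7 n 521 axle x 0.22 line phase -0.313 lines at [np.float64(-0.94), np.float64(-0.31), np.float64(0.32)] conc 0.93 nearest field centre 0.001
R top 113.3 n 482 axle x 0.41 line phase 0.311 lines at [np.float64(-0.32), np.float64(0.31), np.float64(0.94)] conc 0.93 nearest field centre -0.003
side 86 [ -2.  -92.2 117.7] [[ -13.  -106.3  110.6]
 [  -2.1  -90.7  118.4]
 [   8.4  -81.3  121.5]]
tall near 1 [[ -12. -121.  107.]
 [ -12. -121.  107.]
 [ -12. -121.  107.]]
scene 0 0 0
tall near 0 0
```

View pics/z8.png

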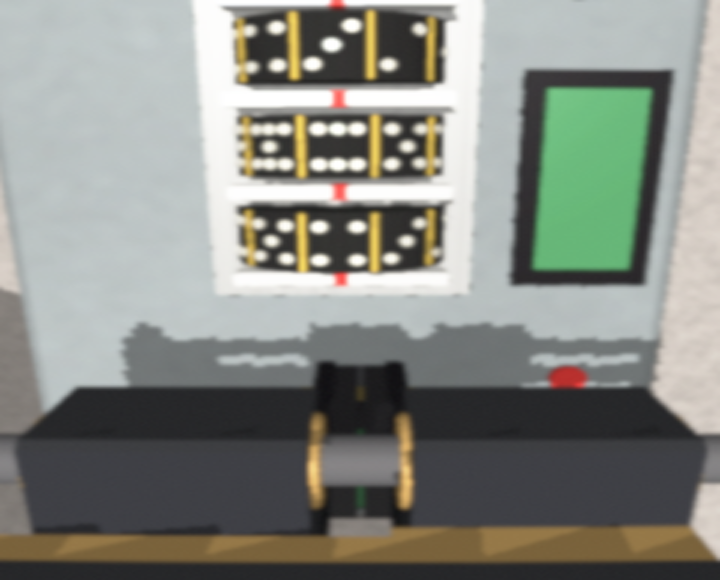

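View pics/scene8.png

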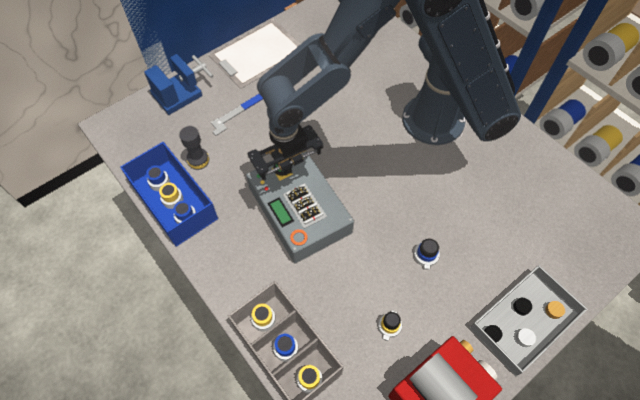

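All three wheels read 3-6-4, each within 0.04 rad. Before moving over the button I'll check its height and centre, and the nozzle and mug clearance.

```bash
python3 - <<'E'
from wh import *
for f in["side0","scene3","side3","side8","wrist0"]:
    k=load(f)
    v,u=np.mgrid[:400,:640]; c,dr=ray(k,np.stack([u,v],-1).astype(float)); P=con(c+dr*k["d"][...,None])
    hsv=cv2.cvtColor(k["p"],cv2.COLOR_RGB2HSV)
    g=(hsv[...,0]>45)&(hsv[...,0]<80)&(hsv[...,1]>120)&(hsv[...,2]>40)&(abs(P[...,1]+100)<35)&(abs(P[...,0])<30)&(P[...,2]>80)&(P[...,2]<140)
    if g.sum()>5: print(f,g.sum(),np.percentile(P[g],[5,50,95],axis=0).round(1).tolist(),"px",np.stack([u[g],v[g]],-1).mean(0).round(0))
k=load("scene8")
print("nozzle base/mug world", onz(k,[[200,163]],0).round(3))
v,u=np.mgrid[:400,:640]; c,dr=ray(k,np.stack([u,v],-1).astype(float)); W=c+dr*k["d"][...,None]
print("nozzle top",W[133,190].round(3),W[140,191].round(3))
k=load("side0");c,dr=ray(k,np.stack([u,v],-1).astype(float)); W=c+dr*k["d"][...,None];print("mug",W[118,372].round(3),W[135,370].round(3))
print("button world",world(0,-100))
k=load("side8")["p"];cv2.imwrite("pics/z9.png",cv2.resize(k[110:230,230:390,::-1],None,fx=5,fy=5,interpolation=cv2.INTER_CUBIC))
E
```

```text
side0 103 [[-12.3, -104.8, 109.6], [0.5, -90.4, 118.6], [14.9, -81.8, 121.1]] px [313. 167.]
scene3 98 [[-11.8, -117.8, 111.5], [1.8, -99.4, 118.4], [15.6, -84.2, 122.5]] px [281. 165.]
side8 86 [[-13.0, -106.3, 110.6], [-2.1, -90.7, 118.4], [8.4, -81.3, 121.5]] px [314. 167.]
wrist0 308 [[-12.1, -113.8, 118.7], [3.3, -105.5, 119.8], [16.5, -98.3, 120.9]] px [254. 299.]
nozzle base/mug world [[ 0.71  -0.347  0.   ]]
nozzle top [ 0.706 -0.353  0.151] [ 0.717 -0.33   0.149]
mug [ 0.369 -0.371  0.059] [ 0.382 -0.296  0.054]
button world [ 0.54816691 -0.10943861]
```

View pics/z9.png

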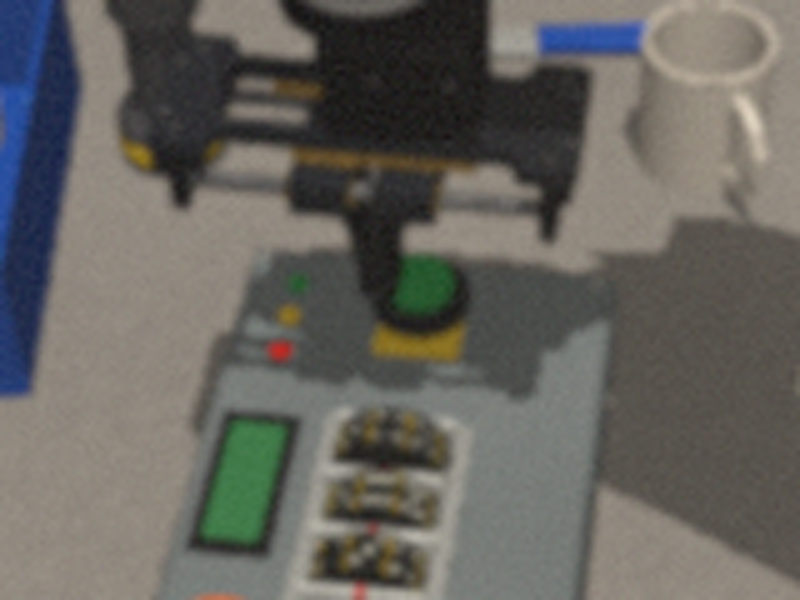

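The button top is at about 120 mm, so contact should come at a reported z of about 0.0995. Moving over it; the nozzle and mug are well clear.

arm_command --pt "-3 -0.4 0 0 0" --pt "-5.9 -0.7 0 0 0" --pt "-5.9 -0.7 1.5 0 0" --pt "-5.9 -0.7 3.0 0 0" --pt "-5.9 -0.7 3.4 0 0"

```text
time: 23.8
position: [0.5469, -0.1078, 0.104]
tool_rot: [0.761, 0.649, -0.001, -0.002]
ft_force: [-0.2, -0.2, -0.1]
grip_width: 0.0007
```

arm_command --pt "0 0 0.2 0 0" --pt "0 0 0.4 0 0" --pt "0 0 0.5 0 0" --pt "0 0 0.6 0 0" --pt "0 0 0.6 0 0"

```text
time: 24.42
position: [0.5482, -0.1095, 0.1001]
tool_rot: [0.761, 0.649, 0.0, 0.0]
ft_force: [0.4, 0.1, 0.3]
grip_width: 0.0006
```

arm_command --pt "0 0 0.1 0 0" --pt "0 0 0.2 0 0" --pt "0 0 0.2 0 0" --pt "0 0 0.2 0 0"

```text
time: 24.92
position: [0.5482, -0.1096, 0.0981]
tool_rot: [0.761, 0.649, 0.0, 0.0]
ft_force: [-0.8, 0.2, 0.3]
grip_width: 0.0003
```

arm_command --pt "0 0 0.1 0 0" --pt "0 0 0.2 0 0" --pt "0 0 0.2 0 0" --pt "0 0 0.2 0 0"

```text
time: 25.42
position: [0.5482, -0.1096, 0.0961]
tool_rot: [0.761, 0.649, 0.0, 0.0]
ft_force: [-0.1, -0.7, 3.3]
grip_width: 0.0005
```

arm_command --pt "0 0 0.1 0 0" --pt "0 0 0.2 0 0" --pt "0 0 0.2 0 0"

```text
time: 25.8
position: [0.5482, -0.1096, 0.094]
tool_rot: [0.761, 0.649, 0.0, 0.0]
ft_force: [-0.4, -0.9, 4.3]
grip_width: 0.0005
```

arm_command --pt "0 0 0.1 0 0" --pt "0 0 0.1 0 0" --pt "0 0 0.1 0 0"

```text
time: 26.18
position: [0.5482, -0.1096, 0.093]
tool_rot: [0.761, 0.649, 0.0, 0.0]
ft_force: [0.1, -1.3, 4.3]
grip_width: 0.0003
```

arm_command --pt "0 0 0.1 0 0" --pt "0 0 0.1 0 0" --pt "0 0 0.1 0 0"

```text
time: 26.55
position: [0.5483, -0.1096, 0.0926]
tool_rot: [0.761, 0.649, 0.0, 0.0]
ft_force: [-1.8, -0.1, 7.4]
grip_width: 0.0003
```

The button has bottomed: force is over 5 N and motion has stalled. A touch more, hold, then lift off.

arm_command --pt "0 0 0.04 0 0" --pt "0 0 0.04 0 0" --pt "0 0 0.04 0 0"

```text
time: 26.92
position: [0.5483, -0.1096, 0.0925]
tool_rot: [0.761, 0.649, 0.0, 0.0]
ft_force: [-2.3, -0.3, 10.4]
grip_width: 0.0
```

arm_command --pt "0 0 -0.5 0 0" --pt "0 0 -1 0 0" --pt "0 0 -2 0 0" --pt "0 0 -5 0 0" --pt "-3 0 -8 0 0"

```text
time: 27.55
position: [0.5428, -0.1375, 0.172]
tool_rot: [0.76, 0.65, -0.0, -0.001]
ft_force: [-0.0, -0.5, -0.4]
grip_width: 0.0005
```

arm_command --pt "0 0 -3 0 0" --pt "0 0 -5 0 0" --pt "0 0 -5 0 0" --pt "0 0 -5 0 0"

```text
time: 28.05
position: [0.5427, -0.1386, 0.2207]
tool_rot: [0.761, 0.649, -0.0, -0.001]
ft_force: [-0.1, -0.2, -1.6]
grip_width: 0.0005
```

```bash
python3 - <<'E'
from wh import *
o=robot.get_obs();print(con(o["position"]),o["ft_force"],o["time"],o["joint_velocities"].round(3))
snap("wrist","w10");m=load("w10");analyse(m)
cv2.imwrite("pics/z10.png",m["p"][...,::-1])
a=load("scene0");s=snap("scene","scene10");b=load("scene10")
k=snap("side","side10");k=load("side10")
v,u=np.mgrid[:400,:640]
for f in["side10","scene10","wrist0","w10"]:
    k=load(f);c,dr=ray(k,np.stack([u,v],-1).astype(float)); P=con(c+dr*k["d"][...,None])
    hsv=cv2.cvtColor(k["p"],cv2.COLOR_RGB2HSV)
    g=(hsv[...,0]>45)&(hsv[...,0]<80)&(hsv[...,1]>120)&(hsv[...,2]>40)&(abs(P[...,1]+100)<35)&(abs(P[...,0])<30)&(P[...,2]>80)&(P[...,2]<140)
    if g.sum()>5: print(f,g.sum(),np.percentile(P[g],[5,50,95],axis=0).round(1).tolist())
E
```

```text
[  -0.81960337 -129.69663393  220.68663652] [-0.12885778 -0.21370183 -1.56550662] 28.05 [-0.001  0.012  0.009 -0.    -0.001  0.   ]
red [ 0.  53.9 98. ] 16 [321.2   6.4]
red [ 0.3 20.2 98. ] 6 [321.5  44. ]
red [ 0.5 14.4 98. ] 5 [321.6  50.2]
red [  0.7 -19.4  98. ] 7 [321.9  85.9]
L top 112 n 0 axle x -0.15 line phase nan lines at [np.float64(nan), np.float64(nan), np.float64(nan)] conc nan nearest field centre nan
M top 107.7 n 352 axle x 0.21 line phase 0.312 lines at [np.float64(-0.32), np.float64(0.31), np.float64(0.94)] conc 0.93 nearest field centre -0.002
R top 113.5 n 339 axle x 0.57 line phase 0.304 lines at [np.float64(-0.32), np.float64(0.3), np.float64(0.93)] conc 0.91 nearest field centre -0.01
side10 123 [[-13.5, -108.6, 110.6], [0.5, -93.8, 118.4], [14.8, -82.4, 120.9]]
scene10 104 [[-12.7, -112.6, 111.8], [2.1, -97.2, 118.5], [16.7, -84.3, 122.4]]
wrist0 308 [[-12.1, -113.8, 118.7], [3.3, -105.5, 119.8], [16.5, -98.3, 120.9]]
w10 913 [[-13.2, -114.2, 117.3], [0.9, -99.4, 119.8], [15.3, -85.0, 121.0]]wh.py:39: RuntimeWarning: Mean of empty slice.
  z=np.exp(1j*th[w]*10).mean(); ph=np.angle(z)/10
  ret = ret.dtype.type(ret / rcount)
```

View pics/z10.png

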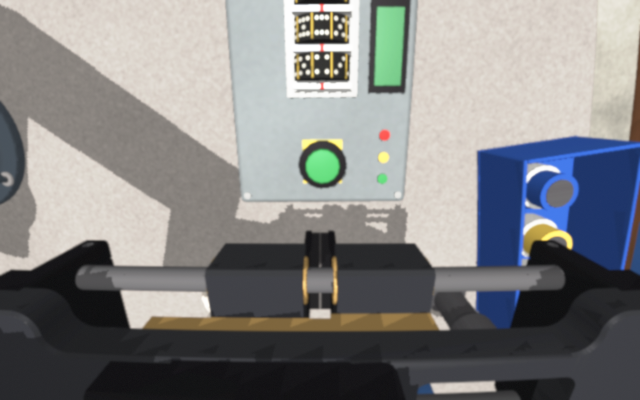

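View pics/scene10.png

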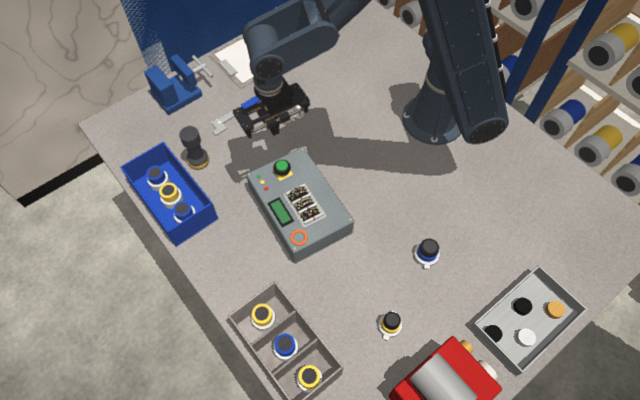

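The button is back at its starting height of 119.8 mm, the bystanders look unmoved and the gripper is clear. Handing in.

```bash
python3 -c "
from rig import robot
print(robot.hand_in())"
```

```text
the job is handed in; nothing more can be done
None
```

I dialled 3-6-4 on the console, pressed the call button once it was set, and handed the job in at about 28 s of the 70 s allowed. The hand-in gives no verdict.

**Wheels:** Each was turned in a single stroke with the closed fingertip. The highest vertical force I read during a stroke was about 11 N, but I only got a reading at the end of each move. After the last stroke all three showed the right dots: left 3 at -0.04 rad off centre, middle 6 at 0.00, right 4 at 0.00. After the press, middle and right measured the same. The left wheel was out of the final wrist picture and not measured again, but nothing had touched it.

**Button:** The press bottomed at about 10 N, after roughly 6 mm of travel. After release its top was back at 119.8 mm, the same height as at the start.

**Bystanders:** The scene picture before and after shows them where they were. I judged this by eye and did not measure them.

**One disagreement:** The real fingertip ends about 20 mm above the reported TCP. The cameras showed this when there was no contact at the expected height. I went by the touch force and the cameras instead of the reported height.

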